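# Close the tail-lamp bonding jig

### The job

Take the press plate with the red grip, hold it level over the blue lamp-bonding jig with its two holes above the two guide pins, and lower it gently, without dropping it, until it sits flat and fully home on the jig. Let go of it, and leave the plate with the blue grip where it lies.

Things in the scene. Friction and masses are not known exactly. Their poses are not given: they have to be found in the camera images.
- plate_red: Loose aluminium plate 180 x 90 x 10 mm, flat on the bench; upright red grip block (60 x 20 mm, 10 to 50 mm above the underside) on its middle. Two 26 mm holes 140 mm apart on its long centre line. About 0.42 kg. Fits the jig either way round. Origin: centre of the underside; x along the plate's and grip's length, y across the grip's 20 mm width, z up.
- plate_blue: Loose aluminium plate 180 x 90 x 10 mm, flat on the bench; upright blue grip block (60 x 20 mm, 10 to 50 mm above the underside) on its middle. Two 26 mm holes 96 mm apart on its long centre line. The wrong plate for this jig. Origin: centre of the underside; x along the plate's and grip's length, y across the grip's 20 mm width, z up.
- jig: Bonding jig fixed to the bench: blue base 220 x 110 x 12 mm, a red-and-black tail-lamp module (38 mm high) in its middle, between two grey shoulders whose tops are 40 mm above the bench. On each shoulder stands a steel guide pin, its tip 75 mm above the bench; the pins are 140 mm apart (x = +70 and -70 mm). Origin: centre of the base's underside, on the bench; x along the line of pins, z up.
- jig_seat (a point): Point midway between the jig's pins, level with the shoulder tops, 40 mm above the bench: the plate's origin comes here when home. Axes as the jig's. Each pin is 16 mm in diameter for 15 mm above the shoulder, then tapers over 20 mm to a 4 mm wide tip.
Not all that is in view belongs to the job. What is shaped like the plate_red but pink is not meant.

How it is judged:
By the outcome, as a careful person would: the job done as asked, in the order asked, and still so for the second after the job is handed in, with the robot touching nothing.
It also fails if it takes over 46 s, if anything falls off the work surface, if the arm or the gripper's body presses on something with over 40 N, if the wrist force passes 120 N, or if a joint passes its speed limit or range.

### The arm

A 6-joint arm with a two-finger parallel gripper is mounted at the origin on the work surface. World frame = base frame: x ahead of the robot, y to its left, z up, the work surface at z = 0. Lengths are in m, angles in rad, forces in N, time in s.
With the tool pointing down it reaches from about 0.25 to 0.775 m from the base axis. Payload 4 kg.
Tool frame: the origin (TCP) lies at the very end of the fingers, on their centre line; the grasp point (between the pads) lies 19 mm behind it (robot.pinch_z is the distance from the TCP to the grasp point, in m); z points along the fingers, y is the line along which they close (so a half turn about z gives the same grasp; the last joint's range is limited). The gripper opens to 94 mm and grips with 3 to 60 N. Pads are 16 mm wide; open, the fingers measure 119 mm over their backs; the gripper's body (75 mm by 177 mm) begins 78 mm behind the grasp point.
Start: joints at [1.206, 0.087, 1.371, -0, 1.684, -0.103], TCP at [0.142, 0.531, 0.206] pointing down, gripper open.
Joint ranges: [-3.1, 3.1], [-0.76, 2.03], [0.27, 2.55], [-1.08, 4.22], [0.17, 2.65], [-2.57, 2.57]. Speed limits (rad/s): [2.79, 2.79, 3.14, 3.14, 3.14, 3.14].

### API

Orientations are given as [roll, pitch, yaw] about the fixed x, y, z axes, in that order (R = Rz(yaw) Ry(pitch) Rx(roll)).
In Python, from bench import robot gives the robot as it stands.
- The arm moves only by the tool arm_command, never from a script. Its argument "targets" is one flat list of numbers, 7 for each row, row after row: the turn, a rotation vector about the tool's x, y, z in degrees, then the shift along the tool's x, y, z in mm, then the closure, from -1 (fully open) to 1 (shut). In form: [ax, ay, az, x, y, z, hand, ax, ay, az, x, y, z, hand, ...]. A call has 1 to 20 rows; each row is the pose to reach, as a shift and turn from the pose commanded when the call began, along the tool's axes at that moment; what a row does not reach only later rows make up. A row lasts 1/10 s, in which the tool goes at most 50 mm and 8.59 degrees, less where a joint would pass 70% of its speed; a pose out of reach is approached as far as the arm can. A call with a gripper value outside its range is refused whole. The fingers move at their own pace and stop on an object; the grip force is fixed at half the most. Time passes only in rows, so rows that repeat a pose let the fingers close. It gives the time, the measured TCP pose, the force, the opening and the grip force at its end, in the units of the state.
- robot.get_obs(): the state, without advancing time (a new reading comes with each control period).
- robot.snapshot(name): name is "scene" or "top" or "wrist"; returns a dict with "color" (384x512x3 uint8, red, green, blue), "range_z" (384x512 float32, m along the optical axis (not along the pixel's ray), 0 where there is no reading), "fx", "fy", "cx", "cy" (pixels), "T" (4x4, takes a point from camera to world coordinates); the wrist camera has in their place "T_tool_cam" (4x4, takes a point from camera to tool coordinates, whose origin is the TCP and whose axes are the flange's). Camera axes: x right, y down, z forward; pixel columns grow to the right and rows downward; lengths in m; the calibration is good to about 2 mm. A picture is of the moment at which its call begins: read the wrist's pose just before it.
- robot.close_job(): hands the job in; it is judged then, once.
The state is a dict: "time": time; "joint_positions": joint angles; "qvel": joint speeds; "joint_torque": joint torques, N m; "tool_pos": TCP position; "ee_rot": TCP orientation; "wrist_force": force on the tool from outside, world axes, zero at the start; "wrist_torque": the same for the moment, N m; "width": finger opening in m; "finger_force": force on a finger pad.
Only numpy, scipy, OpenCV 4.12 (cv2) and the standard library are available. Lean on these libraries where they do the work, as an engineer would, in place of code of your own. Each camera call takes 0.05 s, during which the arm holds its last target. There are 200 camera calls.

## Working session

There is one attempt and no reset: what is moved stays moved. The work goes in short steps, Python scripts to look and compute and a tool call to move; the robot and the scene stay as the last step left them, time stands still between calls to the robot, and variables do not carry over. Pictures are saved under pics/ and viewed, at most 10 in all, crops included, and the job is handed in when it is done.

Besides the shell and the picture viewer there is one more tool, called after ">>>" by a JSON object that holds its "name" and its "arguments", one argument or row to a line. arm_command: Moves the arm, as the interface text tells. Its arguments: {"type":"object","properties":{"targets":{"type":"array"}},"required":["targets"]}

```bash
mkdir -p pics; cat > h.py <<'E'
import numpy as np, cv2
from bench import robot
def snap(n):
    o=robot.get_obs(); return o, robot.snapshot(n)
def pts(s,T=None):
    z=s["range_z"]; v,u=np.indices(z.shape)
    P=np.stack([(u-s["cx"])/s["fx"]*z,(v-s["cy"])/s["fy"]*z,z],-1)
    T=s["T"] if T is None else T
    return P@T[:3,:3].T+T[:3,3]
def save(n,img): cv2.imwrite("pics/"+n,cv2.cvtColor(img,cv2.COLOR_RGB2BGR))
E
python3 - <<'E'
from h import *
o,s=snap("top"); save("top.png",s["color"]); np.savez("top.npz",**s)
print(o["time"],o["tool_pos"],o["ee_rot"],o["width"]); print(s["T"],s["fx"],s["cx"],s["cy"])
P=pts(s)
hsv=cv2.cvtColor(s["color"],cv2.COLOR_RGB2HSV)
h,S,V=[hsv[...,i].astype(int) for i in range(3)]
for n,m in dict(red=((h<8)|(h>165))&(S>80)&(V>50),blue=(h>100)&(h<130)&(S>90)&(V>40)).items():
    k,l,st,c=cv2.connectedComponentsWithStats(m.astype(np.uint8))
    for i in range(1,k):
        if st[i,4]>25:
            q=P[(l==i)&(s["range_z"]>0)]
            print(n,c[i].round(1),st[i,4],np.median(q,0).round(3),np.median(s["color"][l==i],0))
E
```

```text
0.0 [0.14217643 0.5307335  0.20433283] [-3.13943724e+00 -2.13315472e-04  2.87975710e+00] 0.0938081162051484
[[-0.02114527 -0.98744381  0.15654902  0.27972767]
 [-0.99887766  0.02750362  0.03856133 -0.04766824]
 [-0.04238281 -0.15555793 -0.98691713  0.93409775]
 [ 0.          0.          0.          1.        ]] 351.9103473526577 256.217564347218 193.36264341285752
red [134.1  78.9] 169 [0.745 0.315 0.05 ] [130.  23.  21.]
red [476.8  99.4] 2149 [ 0.633 -0.565  0.089] [76. 11. 16.]
red [ 28.2 124.6] 1634 [0.607 0.572 0.089] [75. 10. 16.]
red [ 45.8 124.8] 100 [0.612 0.532 0.078] [108.   11.5  17.5]
red [262.2 136. ] 1242 [ 0.575 -0.032  0.038] [159.  27.  36.]
red [362.8 162.3] 194 [ 0.494 -0.287  0.049] [138.  31.  27.]
red [498.6 193.1] 1756 [ 0.398 -0.587  0.09 ] [79. 14. 19.]
red [482.4 200.4] 122 [ 0.385 -0.556  0.077] [111.5  13.   20.5]
red [406.5 244. ] 2391 [ 0.284 -0.39   0.01 ] [163. 104. 127.]
blue [103.3   4.6] 2376 [ 1.508  0.825 -0.633] [16. 33. 60.]
blue [325.5  73.2] 324 [ 0.742 -0.206  0.049] [ 28.5  68.  134. ]
blue [250.6 111.1] 294 [0.659 0.013 0.012] [ 28.  59. 110.]
blue [272.6 167.9] 527 [ 0.49  -0.058  0.012] [ 33.  64. 115.]
blue [145.8 160.8] 259 [0.516 0.275 0.048] [ 24.  63. 133.]
blue [  3.1 223.1] 50 [0.363 0.669 0.019] [ 6.5 21.5 49.5]
blue [  1.8 253.3] 166 [0.287 0.668 0.014] [ 6. 21. 48.]
```

View pics/top.png

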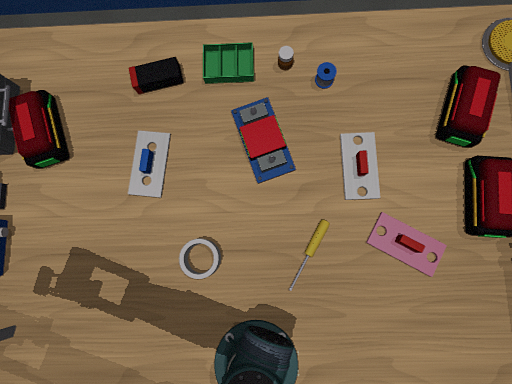

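The candidates are a white plate with red grip at (362,163), a pink plate with red grip at (406,244), which is a decoy, and a white plate with blue grip at (147,161), the wrong plate. The jig is at (263,138). I choose (362,163) and will check it in a close crop.

```bash
python3 - <<'E'
from h import *
s=dict(np.load("top.npz")); im=s["color"]; P=pts(s)
c=np.hstack([cv2.resize(im[120:210,325:395],None,fx=5,fy=5,interpolation=2),cv2.resize(im[90:190,223:303],None,fx=4.5,fy=4.5,interpolation=2)])if 0 else np.hstack([cv2.resize(im[120:210,325:395],(350,450)),cv2.resize(im[92:187,223:303],(379,450))])
save("crop1.png",c)
hsv=cv2.cvtColor(im,cv2.COLOR_RGB2HSV); h,S,V=[hsv[...,i].astype(int) for i in range(3)]
def onplane(uv,z):
    d=np.c_[(uv[:,0]-s["cx"])/s["fx"],(uv[:,1]-s["cy"])/s["fy"],np.ones(len(uv))]@s["T"][:3,:3].T
    o=s["T"][:3,3]; return o+d*((z-o[2])/d[:,2])[:,None]
def rect(m,z,box):
    u0,v0,u1,v1=box; M=np.zeros(m.shape,bool); M[v0:v1,u0:u1]=m[v0:v1,u0:u1]
    v,u=np.nonzero(M); q=onplane(np.c_[u,v].astype(float),z)
    (cx,cy),(w,hh),a=cv2.minAreaRect((q[:,:2]*1000).astype(np.float32)); 
    if w<hh: a+=90; w,hh=hh,w
    print((round(cx,1),round(cy,1)),(round(w,1),round(hh,1)),round((a+90)%180-90,1))
Z=P[...,2]
red=((h<8)|(h>165))&(S>80)&(V>50)
rect(red&(Z>.04),.05,(345,140,385,190))
rect((S<60)&(V>110),.01,(330,120,390,210))
blue=(h>100)&(h<130)&(S>90)&(V>40)
rect(blue,.012,(225,90,300,190))
rect(red,.038,(225,90,300,190))
q=P[92:187,223:303].reshape(-1,3); print(q[q[:,2]>.055].round(3))
E
```

```text
(493.7, -287.2) (57.9, 19.9) 1.0
(495.2, -288.9) (181.5, 91.5) 1.0
(575.0, -31.8) (218.0, 107.5) 18.5
(543.0, -42.0) (161.9, 98.3) 18.7
[[ 0.28  -0.048  0.934]
 [ 0.28  -0.048  0.934]
 [ 0.28  -0.048  0.934]
 [ 0.28  -0.048  0.934]
 [ 0.644 -0.011  0.076]
 [ 0.642 -0.008  0.074]
 [ 0.641 -0.011  0.075]
 [ 0.643 -0.013  0.07 ]
 [ 0.642 -0.005  0.066]
 [ 0.641 -0.008  0.07 ]
 [ 0.639 -0.01   0.073]
 [ 0.64  -0.013  0.07 ]
 [ 0.643 -0.015  0.065]
 [ 0.641 -0.005  0.062]
 [ 0.639 -0.008  0.069]
 [ 0.638 -0.01   0.069]
 [ 0.64  -0.013  0.066]
 [ 0.642 -0.015  0.059]
 [ 0.644 -0.018  0.055]
 [ 0.64  -0.004  0.058]
 [ 0.639 -0.007  0.062]
 [ 0.637 -0.01   0.065]
 [ 0.637 -0.013  0.064]
 [ 0.638 -0.015  0.062]
 [ 0.28  -0.048  0.934]
 [ 0.637 -0.004  0.059]
 [ 0.637 -0.007  0.06 ]
 [ 0.636 -0.01   0.06 ]
 [ 0.638 -0.012  0.057]
 [ 0.637 -0.015  0.058]
 [ 0.28  -0.048  0.934]
 [ 0.635 -0.009  0.056]
 [ 0.635 -0.012  0.058]
 [ 0.28  -0.048  0.934]
 [ 0.28  -0.048  0.934]
 [ 0.28  -0.048  0.934]
 [ 0.28  -0.048  0.934]
 [ 0.28  -0.048  0.934]
 [ 0.28  -0.048  0.934]
 [ 0.28  -0.048  0.934]
 [ 0
[... 424 characters left out ...]
34]
 [ 0.509 -0.048  0.058]
 [ 0.507 -0.051  0.066]
 [ 0.506 -0.053  0.069]
 [ 0.506 -0.056  0.07 ]
 [ 0.507 -0.058  0.067]
 [ 0.508 -0.061  0.06 ]
 [ 0.507 -0.048  0.057]
 [ 0.506 -0.051  0.062]
 [ 0.504 -0.053  0.066]
 [ 0.505 -0.056  0.064]
 [ 0.505 -0.058  0.063]
 [ 0.506 -0.061  0.058]
 [ 0.28  -0.048  0.934]
 [ 0.505 -0.051  0.056]
 [ 0.504 -0.053  0.059]
 [ 0.503 -0.056  0.06 ]
 [ 0.504 -0.058  0.058]
 [ 0.502 -0.056  0.056]
 [ 0.28  -0.048  0.934]
 [ 0.28  -0.048  0.934]
 [ 0.28  -0.048  0.934]
 [ 0.28  -0.048  0.934]
 [ 0.28  -0.048  0.934]
 [ 0.28  -0.048  0.934]
 [ 0.28  -0.048  0.934]
 [ 0.28  -0.048  0.934]
 [ 0.28  -0.048  0.934]
 [ 0.28  -0.048  0.934]
 [ 0.28  -0.048  0.934]]
```

View pics/crop1.png

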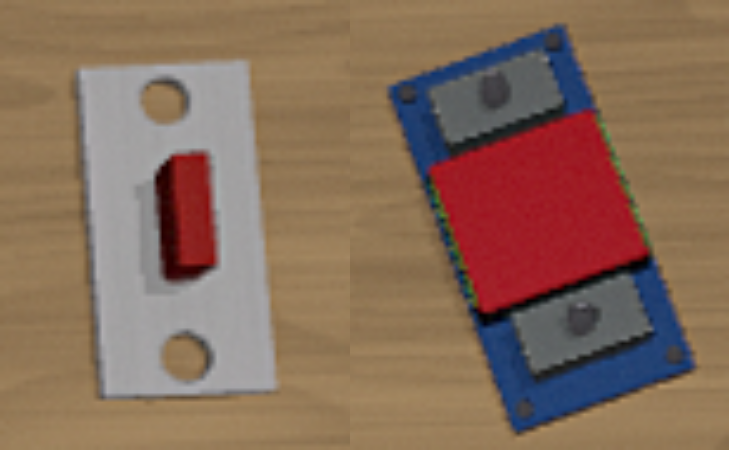

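The crop confirms it: a white plate with a red grip and widely spaced holes at crop pixels (165,100) and (188,357). The jig's pins are at crop pixels (495,88) and (582,317). The plate is at about (494,-288) mm with yaw 1°. The jig seat is at about (575,-32) mm with yaw 18.4°, and the measured pin spacing of 140 mm matches.

```bash
cat >> h.py <<'E'
from scipy.spatial.transform import Rotation as Ro
def delta(x,y,z,yaw,o=None):
    """shift in tool axes mm and rotvec deg to reach a level pose, mm/deg"""
    o=o or robot.get_obs(); R=Ro.from_euler("xyz",o["ee_rot"])
    d=R.inv().apply(np.array([x,y,z])-1000*np.asarray(o["tool_pos"]))
    rv=np.degrees((R.inv()*Ro.from_euler("xyz",[180,0,yaw],degrees=True)).as_rotvec())
    print("t",round(o["time"],2),"turn",rv.round(2),"shift",d.round(1))
E
python3 -c "
from h import *
delta(494,-288,205,181)
print(robot.snapshot('wrist')['T_tool_cam'])"
```

```text
t 0.05 turn [ -0.12  -0.03 -16.  ] shift [-551.7 -699.8    0.7]
[[-7.65421191e-05 -9.67930258e-01 -2.51219049e-01  7.25602370e-02]
 [ 9.99999894e-01 -1.88004887e-04  4.19687552e-04 -1.37903439e-04]
 [-4.53458689e-04 -2.51218991e-01  9.67930170e-01 -1.79553913e-01]
 [ 0.00000000e+00  0.00000000e+00  0.00000000e+00  1.00000000e+00]]
```

>>> {"name": "arm_command", "arguments": {
  "targets": [0,0,-16,-552,-700,0,-1,0,0,-16,-552,-700,0,-1,0,0,-16,-552,-700,0,-1,0,0,-16,-552,-700,0,-1,0,0,-16,-552,-700,0,-1,0,0,-16,-552,-700,0,-1,0,0,-16,-552,-700,0,-1,0,0,-16,-552,-700,0,-1,0,0,-16,-552,-700,0,-1,0,0,-16,-552,-700,0,-1,0,0,-16,-552,-700,0,-1,0,0,-16,-552,-700,0,-1,0,0,-16,-552,-700,0,-1,0,0,-16,-552,-700,0,-1,0,0,-16,-552,-700,0,-1,0,0,-16,-552,-700,0,-1,0,0,-16,-552,-700,0,-1,0,0,-16,-552,-700,0,-1,0,0,-16,-552,-700,0,-1,0,0,-16,-552,-700,0,-1]
}}

```text
time: 2.1
tool_pos: [0.494, -0.288, 0.2039]
ee_rot: [3.139, -0.002, -3.125]
wrist_force: [-0.4, -0.1, -0.7]
width: 0.094
finger_force: 0.0
```

```bash
cat >> h.py <<'E'
def wrist(n):
    o,s=snap("wrist"); T=np.eye(4); T[:3,:3]=Ro.from_euler("xyz",o["ee_rot"]).as_matrix(); T[:3,3]=o["tool_pos"]
    s["T"]=T@s["T_tool_cam"]; save(n,s["color"]); return o,s
def plane(s,uv,z):
    uv=np.asarray(uv,float).reshape(-1,2)
    d=np.c_[(uv[:,0]-s["cx"])/s["fx"],(uv[:,1]-s["cy"])/s["fy"],np.ones(len(uv))]@s["T"][:3,:3].T
    o=s["T"][:3,3]; return 1000*(o+d*((z-o[2])/d[:,2])[:,None])
def rect(s,m,z):
    k,l,st,_=cv2.connectedComponentsWithStats(m.astype(np.uint8)); i=1+np.argmax(st[1:,4])
    v,u=np.nonzero(l==i); q=plane(s,np.c_[u,v],z)
    (cx,cy),(w,h),a=cv2.minAreaRect(q[:,:2].astype(np.float32))
    if w<h: a+=90; w,h=h,w
    print("rect",(round(cx,1),round(cy,1)),(round(w,1),round(h,1)),round((a+90)%180-90,2))
def redmask(s):
    hsv=cv2.cvtColor(s["color"],cv2.COLOR_RGB2HSV); h=hsv[...,0]
    return ((h<8)|(h>165))&(hsv[...,1]>80)&(hsv[...,2]>40)
E
python3 - <<'E'
from h import *
o,s=wrist("w1.png"); np.savez("w1.npz",**s); P=pts(s)
Z=P[...,2]
rect(s,redmask(s)&(Z>.043),.05)
hsv=cv2.cvtColor(s["color"],cv2.COLOR_RGB2HSV)
rect(s,(hsv[...,1]<60)&(hsv[...,2]>100)&(Z<.02),.01)
print(np.median(Z[redmask(s)]))
E
```

```text
rect (411.3, -582.0) (168.4, 16.6) -12.31
rect (495.7, -287.9) (179.9, 90.8) 0.77
0.036979934622621835
```

View pics/w1.png

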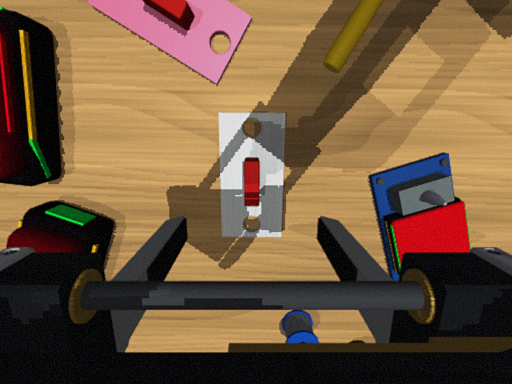

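The wrist view shows the white plate with the red grip centred at about (252,180) between the fingers; its holes are at (251,128) and (251,223). Next I descend and grip.

>>> {"name": "arm_command", "arguments": {
  "targets": [0,0,0,-1.5,0,50,-1,0,0,0,-1.5,0,100,-1,0,0,0,-1.5,0,140,-1,0,0,0,-1.5,0,165,-1,0,0,0,-1.5,0,180,-1,0,0,0,-1.5,0,186,-1,0,0,0,-1.5,0,186,-1,0,0,0,-1.5,0,186,1,0,0,0,-1.5,0,186,1,0,0,0,-1.5,0,186,1,0,0,0,-1.5,0,186,1,0,0,0,-1.5,0,186,1,0,0,0,-1.5,0,186,1,0,0,0,-1.5,0,186,1]
}}

```text
time: 3.55
tool_pos: [0.4958, -0.2877, 0.0194]
ee_rot: [3.141, -0.0, -3.124]
wrist_force: [-0.2, -0.3, 0.5]
width: 0.0409
finger_force: 0.0
```

>>> {"name": "arm_command", "arguments": {
  "targets": [0,0,0,0,0,0,1,0,0,0,0,0,0,1,0,0,0,0,0,0,1,0,0,0,0,0,0,1,0,0,0,0,0,0,1,0,0,0,0,0,0,1,0,0,0,0,0,0,1,0,0,0,0,0,0,1]
}}

```text
time: 4.35
tool_pos: [0.4959, -0.2878, 0.0194]
ee_rot: [-3.142, 0.0, -3.124]
wrist_force: [0.8, -0.8, -0.6]
width: 0.0198
finger_force: 30.0
```

>>> {"name": "arm_command", "arguments": {
  "targets": [0,0,0,0,0,-3,1,0,0,0,0,0,-12,1,0,0,0,0,0,-30,1,0,0,0,0,0,-55,1,0,0,0,0,0,-80,1,0,0,0,0,0,-100,1,0,0,0,0,0,-110,1,0,0,0,0,0,-115,1,0,0,0,0,0,-115,1,0,0,0,0,0,-115,1]
}}

```text
time: 5.35
tool_pos: [0.4952, -0.2872, 0.133]
ee_rot: [3.14, -0.002, -3.124]
wrist_force: [-1.0, 0.2, -3.9]
width: 0.0196
finger_force: 30.0
```

```bash
python3 - <<'E'
from h import *
o,s=wrist("w2.png"); np.savez("w2.npz",**s); P=pts(s)
print(o["tool_pos"],o["ee_rot"],o["width"],o["wrist_force"],o["wrist_torque"])
hsv=cv2.cvtColor(s["color"],cv2.COLOR_RGB2HSV); Z=P[...,2]
m=(hsv[...,1]<60)&(hsv[...,2]>60)&(abs(Z-.125)<.012)
q=P[m]; A=np.c_[q[:,:2],np.ones(len(q))]; c=np.linalg.lstsq(A,q[:,2],rcond=None)[0]
print("plane slope deg",np.degrees(c[:2]),"z mean",q[:,2].mean(),len(q)); rect(s,m,q[:,2].mean())
delta(575,-32,135,198.4,o)
E
```

```text
[ 0.49522969 -0.2872195   0.13300883] [ 3.13990999e+00 -2.02061746e-03 -3.12417982e+00] 0.019564529913408832 [-0.97056975  0.18724438 -3.92255793] [ 0.02910299 -0.01775471 -0.03007664]
plane slope deg [-0.21339894  0.12820119] z mean 0.1239360177222366 15407
rect (461.8, -287.9) (113.1, 90.0) 0.95
t 5.35 turn [  0.11  -0.1  -17.4 ] shift [-84.2 253.8  -1.7]
```

View pics/w2.png

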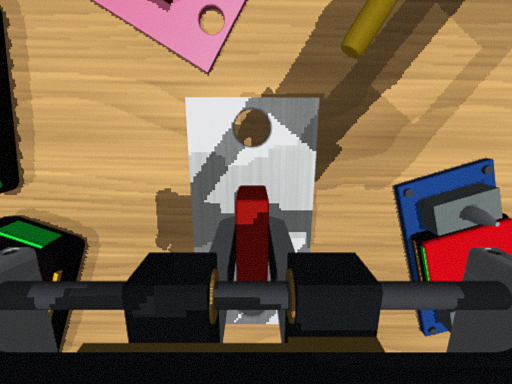

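The plate is held level (slope about 0.2°) with its near hole at (252,127). Next I carry it over the jig.

>>> {"name": "arm_command", "arguments": {
  "targets": [0,0,-1,-6,17,-1,1,0,0,-4,-18,55,-1,1,0,0,-7,-34,103,-1,1,0,0,-10,-50,151,-1,1,0,0,-13,-64,192,-1,1,0,0,-15,-73,221,-1,1,0,0,-16.5,-80,241,-1,1,0,0,-17.4,-83,250,-1,1,0,0,-17.4,-84,254,-1,1,0,0,-17.4,-84,254,-1,1,0,0,-17.4,-84,254,-1,1]
}}

```text
time: 6.5
tool_pos: [0.5751, -0.0335, 0.1352]
ee_rot: [-3.141, -0.001, -2.822]
wrist_force: [-0.5, -0.6, -5.3]
width: 0.0197
finger_force: 30.0
```

```bash
python3 - <<'E'
from h import *
o,s=wrist("w3.png"); np.savez("w3.npz",**s)
print(o["time"],o["tool_pos"],np.degrees(o["ee_rot"]),o["width"],o["wrist_force"])
t=robot.snapshot("top"); np.savez("t3.npz",**t); c=robot.snapshot("scene"); np.savez("s3.npz",**c)
save("comb.png",np.hstack([cv2.resize(t["color"][80:200,200:330],(390,360)),cv2.resize(s["color"],(410,360))]))
save("scene.png",c["color"]); print(c["T"])
E
```

```text
6.5 [ 0.57509524 -0.03346281  0.13518446] [-1.79984481e+02 -4.66973144e-02 -1.61691962e+02] 0.019722898594671856 [-0.48822421 -0.62837059 -5.28703916]
[[ 0.27766583  0.66569816 -0.69263818  1.18753727]
 [ 0.96060385 -0.18345142  0.2087722  -0.24213411]
 [ 0.01191381 -0.7233198  -0.6904104   0.80488352]
 [ 0.          0.          0.          1.        ]]
```

View pics/comb.png

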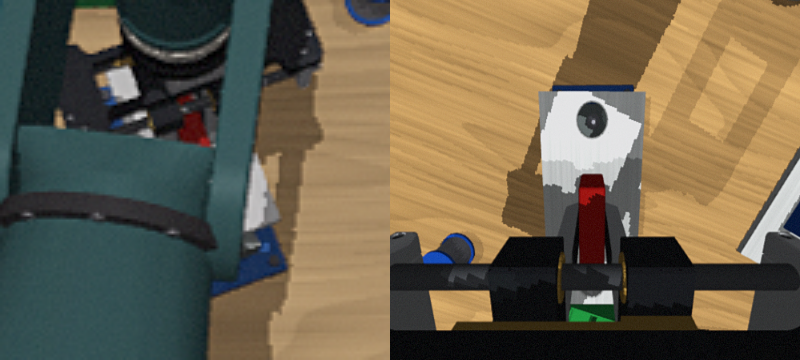

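View pics/scene.png

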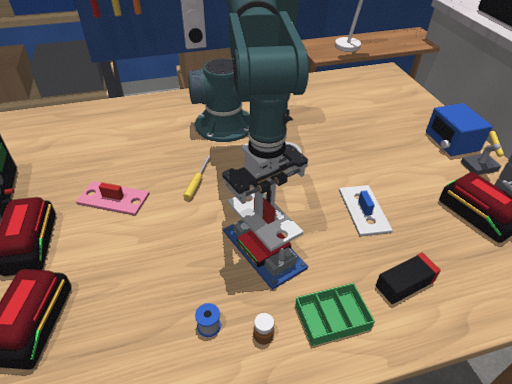

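In the wrist view, the pin shows inside the plate's near hole at about wrist pixel (252,128). In the scene view, the plate is held level above the jig at about (265,235). I'll measure the pin against the hole.

```bash
cat > m.py <<'E'
from h import *
def pinhole(s,ztop):
    P=pts(s)*1000; Z=P[...,2]; g=s["color"].max(2)
    top=(abs(Z-ztop)<7)
    w=np.zeros(top.shape,np.uint8); w[85:175,205:300]=(~top)[85:175,205:300]
    k,l,st,c=cv2.connectedComponentsWithStats(w)
    i=[i for i in range(1,k) if 600<st[i,4]<3000]; print([ (st[j],c[j].round(1)) for j in i])
    m=l==i[0]; cs,_=cv2.findContours(m.astype(np.uint8),0,1); e=cv2.fitEllipse(max(cs,key=len)); print("ellipse",e)
    H=plane(s,[e[0]],ztop/1000)[0]
    q=P[m&(Z>48)&(Z<80)]; print(len(q), q[:,2].max() if len(q) else 0)
    # top of the pin: mean over slices
    for a,b in((50,58),(58,66),(66,72),(70,80)):
        r=q[(q[:,2]>a)&(q[:,2]<b)]
        if len(r)>2: print((a,b),len(r),r.mean(0).round(1),((r.min(0)+r.max(0))/2).round(1))
    print("hole",H.round(1)); return H,m,q
if __name__=="__main__":
    s=dict(np.load("w3.npz")); H,m,q=pinhole(s,135.2-19.4+10)
    save("hole.png",cv2.resize(s["color"][85:175,205:300],(570,540)))
E
python3 m.py
```

```text
[(array([ 205,   85,   95,   12, 1140], dtype=int32), array([252. ,  90.5])), (array([ 234,  109,   36,   38, 1067], dtype=int32), array([251.5, 127. ]))]
ellipse ((252.0, 90.5), (11.791783332824707, 149.2646942138672), 90.0)
0 0
hole [485.8 -63.  125.8]
```

View pics/hole.png

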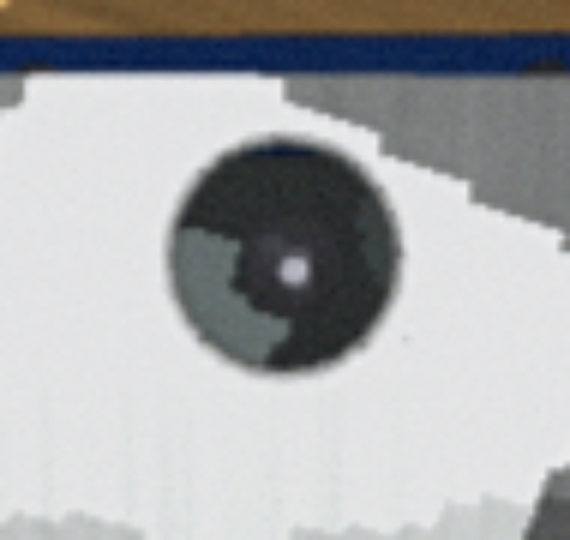

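```bash
python3 - <<'E'
from h import *
s=dict(np.load("w3.npz"))
im=s["color"]; P=pts(s)*1000; Z=P[...,2]
m=np.zeros(Z.shape,np.uint8); m[105:150,228:275]=(abs(Z-125.8)>7)[105:150,228:275]
cs,_=cv2.findContours(m,0,1); e=cv2.fitEllipse(max(cs,key=len)); print(e)
H=plane(s,[e[0]],.1258)[0]
g=im.max(2).astype(float)[124:136,247:261]; w=np.clip(g-120,0,None); v,u=np.indices(g.shape)
tip=(247+(w*u).sum()/w.sum(),124+(w*v).sum()/w.sum()); print(tip)
T=plane(s,[tip],.075)[0]; a=np.radians(18.35); x=np.array([np.cos(a),np.sin(a)])
print("hole",H,"pin",T,"diff",T-H)
tc=np.array([575.1,-33.46]); print("hole-tcp along/across",(H[:2]-tc)@x,(H[:2]-tc)@[-x[1],x[0]])
print("pin mid predicted",T[:2]+70*x)
o=robot.get_obs(); R=Ro.from_euler("xyz",o["ee_rot"]); print("tool shift",R.inv().apply([*(T-H)[:2],0]))
q=Z[m>0]; print(np.percentile(q,[0,5,50,95,100]))
# plate edges from the w3 view for in-hand yaw
hsv=cv2.cvtColor(im,cv2.COLOR_RGB2HSV); mm=(hsv[...,1]<60)&(abs(Z-125.8)<8)&(np.arange(384)[:,None]<240); mm=cv2.morphologyEx(mm.astype(np.uint8),3,np.ones((45,45)))
rect(s,mm>0,.1258); print(np.degrees(o["ee_rot"]))
E
```

```text
((251.5541229248047, 127.04264068603516), (35.35852813720703, 36.61717987060547), 1.820551872253418)
(np.float64(253.60980810234543), np.float64(129.54690831556502))
hole [508.35287924 -55.86315021 125.8       ] pin [510.36374652 -53.32331373  75.        ] diff [  2.01086729   2.53983648 -50.8       ]
hole-tcp along/across -70.40608265449747 -0.2505884132862249
pin mid predicted [576.80432395 -31.28585309]
tool shift [-2.70669600e+00  1.77993066e+00 -4.47194819e-04]
[ 10.45411065  39.01585038  40.52245641  74.75332634 314.79788634]
rect (538.7, -45.8) (103.2, 90.2) 18.3
[-1.79989840e+02 -2.78520607e-03 -1.61698781e+02]
```

>>> {"name": "arm_command", "arguments": {
  "targets": [0,0,0,-2.5,1.8,5,1,0,0,0,-2.5,1.8,15,1,0,0,0,-2.5,1.8,25,1,0,0,0,-2.5,1.8,33,1,0,0,0,-2.5,1.8,37,1,0,0,0,-2.5,1.8,38,1,0,0,0,-2.5,1.8,38,1,0,0,0,-2.5,1.8,38,1]
}}

```text
time: 7.45
tool_pos: [0.5776, -0.0298, 0.098]
ee_rot: [-3.141, 0.001, -2.82]
wrist_force: [0.2, -0.0, -3.7]
width: 0.0194
finger_force: 30.0
```

```bash
python3 - <<'E'
from h import *
o,s=wrist("w4.png"); np.savez("w4.npz",**s); print(o["time"],o["tool_pos"],np.degrees(o["ee_rot"]),o["wrist_force"])
im=s["color"]; P=pts(s)*1000; Z=P[...,2]; zt=o["tool_pos"][2]*1000-9.4
m=np.zeros(Z.shape,np.uint8); m[105:150,228:275]=(Z<zt-6)[105:150,228:275]
cs,_=cv2.findContours(m,0,1); e=cv2.fitEllipse(max(cs,key=len)); print(e)
H=plane(s,[e[0]],zt/1000)[0]
q=P[(m>0)&(Z>62)]; print("pin pts",len(q),q.mean(0) if len(q) else "")
r=P[(m>0)&(Z>72)]; print(len(r),r.mean(0) if len(r) else "","hole",H)
g=im.max(2).astype(float); g[m==0]=0; vm,um=np.unravel_index(g.argmax(),g.shape); print(um,vm,g.max())
w=np.clip(g[vm-5:vm+6,um-5:um+6]-120,0,None); v,u=np.indices(w.shape); tip=(um-5+(w*u).sum()/w.sum(),vm-5+(w*v).sum()/w.sum())
T=plane(s,[tip],.075)[0]; print(tip,T,"diff",T-H); print(Ro.from_euler("xyz",o["ee_rot"]).inv().apply([*(T-H)[:2],0]))
save("hole4.png",np.hstack([cv2.resize(im[85:175,205:300],(400,380)),cv2.resize(robot.snapshot("scene")["color"][190:290,210:310],(380,380))]))
E
```

```text
7.45 [ 0.5776285  -0.02980953  0.0980373 ] [-1.79974811e+02  5.86969154e-02 -1.61596668e+02] [ 0.18392863 -0.02450421 -3.7234124 ]
((251.60545349121094, 127.02230072021484), (35.49047088623047, 36.59727096557617), 3.7535953521728516)
pin pts 215 [510.67940193 -53.48458429  70.51300389]
85 [510.92444188 -53.4385017   76.82072449] hole [510.91531095 -52.28823951  88.63729999]
249 126 228.0
(np.float64(250.24362181090547), np.float64(125.88594297148575)) [510.63036364 -53.4493718   75.        ] diff [ -0.28494731  -1.16113229 -13.63729999]
[ 6.36948465e-01 -1.01179038e+00 -2.07711128e-04]
```

View pics/hole4.png

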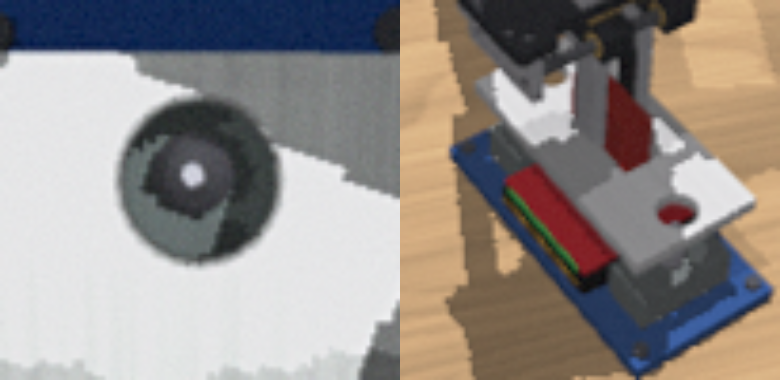

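Left crop: the pin tip at (192,175) lies within about 1 mm of the hole's centre at (199,180). Right crop: the plate is level just above the pins. I correct by 1 mm and lower onto the tapers.

>>> {"name": "arm_command", "arguments": {
  "targets": [0,0,0,0.5,-1,2,1,0,0,0,0.5,-1,4,1,0,0,0,0.5,-1,6,1,0,0,0,0.5,-1,8,1,0,0,0,0.5,-1,10,1,0,0,0,0.5,-1,12,1,0,0,0,0.5,-1,14,1,0,0,0,0.5,-1,16,1,0,0,0,0.5,-1,18,1,0,0,0,0.5,-1,20,1,0,0,0,0.5,-1,20,1]
}}

```text
time: 8.65
tool_pos: [0.5768, -0.0308, 0.077]
ee_rot: [3.141, -0.001, -2.82]
wrist_force: [0.0, 0.8, -3.7]
width: 0.0198
finger_force: 30.0
```

```bash
python3 - <<'E'
from h import *
o,s=wrist("w5.png"); print(o["time"],o["tool_pos"],np.degrees(o["ee_rot"]),o["wrist_force"],o["wrist_torque"])
im=s["color"]; c=robot.snapshot("scene"); np.savez("s5.npz",**c)
save("hole5.png",np.hstack([cv2.resize(im[85:175,205:300],(400,380)),cv2.resize(c["color"][190:290,210:310],(380,380))]))
E
```

```text
8.65 [ 0.57681006 -0.0308319   0.07700778] [ 1.79971651e+02 -3.72616586e-02 -1.61599371e+02] [ 0.00403657  0.76573646 -3.65030003] [ 0.0453968   0.03820572 -0.00530164]
```

View pics/hole5.png

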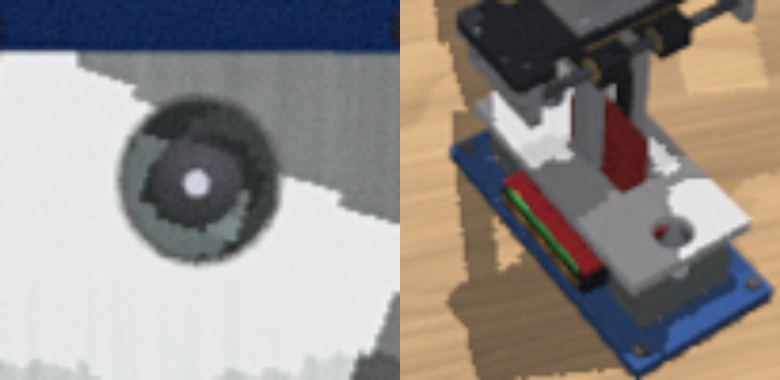

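Both pins stand in their holes (near pin centred at (196,182), far pin visible at (680,232)), and there is no contact force. I keep lowering.

>>> {"name": "arm_command", "arguments": {
  "targets": [0,0,0,0,0,1,1,0,0,0,0,0,2,1,0,0,0,0,0,3,1,0,0,0,0,0,4,1,0,0,0,0,0,5,1,0,0,0,0,0,6,1,0,0,0,0,0,7,1,0,0,0,0,0,8,1,0,0,0,0,0,9,1,0,0,0,0,0,10,1,0,0,0,0,0,11,1,0,0,0,0,0,12,1,0,0,0,0,0,13,1,0,0,0,0,0,14,1,0,0,0,0,0,14.5,1,0,0,0,0,0,15,1,0,0,0,0,0,15,1]
}}

```text
time: 10.45
tool_pos: [0.577, -0.0309, 0.0624]
ee_rot: [3.141, -0.0, -2.82]
wrist_force: [0.9, 1.3, -3.4]
width: 0.0196
finger_force: 30.0
```

>>> {"name": "arm_command", "arguments": {
  "targets": [0,0,0,0,0,0.5,1,0,0,0,0,0,1,1,0,0,0,0,0,1.5,1,0,0,0,0,0,2,1,0,0,0,0,0,2.3,1,0,0,0,0,0,2.6,1,0,0,0,0,0,2.9,1,0,0,0,0,0,3.1,1,0,0,0,0,0,3.1,1]
}}

```text
time: 11.35
tool_pos: [0.5771, -0.0309, 0.0594]
ee_rot: [3.142, 0.0, -2.82]
wrist_force: [0.5, 0.3, -4.2]
width: 0.0196
finger_force: 30.0
```

>>> {"name": "arm_command", "arguments": {
  "targets": [0,0,0,0,0,0.3,1,0,0,0,0,0,0.6,1,0,0,0,0,0,0.9,1,0,0,0,0,0,0.9,1]
}}

```text
time: 11.75
tool_pos: [0.5771, -0.0309, 0.0594]
ee_rot: [-3.142, 0.0, -2.82]
wrist_force: [-2.1, -0.2, 3.5]
width: 0.0197
finger_force: 30.0
```

The plate is seated: z has stopped and the weight has come off. I release it.

>>> {"name": "arm_command", "arguments": {
  "targets": [0,0,0,0,0,0,0.3,0,0,0,0,0,0,0,0,0,0,0,0,0,-0.2,0,0,0,0,0,0,-0.2,0,0,0,0,0,0,-0.2,0,0,0,0,0,0,-0.2,0,0,0,0,0,0,-0.2,0,0,0,0,0,0,-0.2]
}}

```text
time: 12.55
tool_pos: [0.5771, -0.0309, 0.0584]
ee_rot: [3.142, 0.0, -2.82]
wrist_force: [-1.2, 0.2, -0.2]
width: 0.0564
finger_force: 0.0
```

>>> {"name": "arm_command", "arguments": {
  "targets": [0,0,0,0,0,-5,-0.2,0,0,0,0,0,-15,-0.2,0,0,0,0,0,-35,-0.2,0,0,0,0,0,-65,-0.2,0,0,0,0,0,-100,-0.2,0,0,0,0,0,-125,-0.2,0,0,0,0,0,-140,-0.2,0,0,0,0,0,-140,-0.2,0,0,0,0,0,-140,-0.2]
}}

```text
time: 13.45
tool_pos: [0.5768, -0.0308, 0.1978]
ee_rot: [3.141, -0.001, -2.82]
wrist_force: [-1.0, -0.0, -1.0]
width: 0.056
finger_force: 0.0
```

```bash
python3 - <<'E'
from h import *
o,s=wrist("w6.png"); print(o["time"],o["tool_pos"],o["wrist_force"])
P=pts(s)*1000; Z=P[...,2]; hsv=cv2.cvtColor(s["color"],cv2.COLOR_RGB2HSV)
m=(hsv[...,1]<60)&(hsv[...,2]>60)&(abs(Z-50)<6); m=cv2.morphologyEx(m.astype(np.uint8),2,np.ones((3,3)))>0
q=P[m]; A=np.c_[q[:,:2]-q[:,:2].mean(0),np.ones(len(q))]; c=np.linalg.lstsq(A,q[:,2],rcond=None)[0]
print("slope deg",np.degrees(c[:2]),"top z",c[2]); rect(s,m,.05)
c=robot.snapshot("scene")["color"]
save("fin.png",np.hstack([cv2.resize(s["color"],(420,315)),cv2.resize(c[190:290,210:310],(315,315))]))
E
```

```text
13.45 [ 0.57676249 -0.03083638  0.19778832] [-0.99134372 -0.01575305 -0.99116982]
slope deg [ 0.14598736 -0.26817083] top z 50.18975162028809
rect (576.7, -31.3) (178.5, 89.9) 18.34
```

View pics/fin.png

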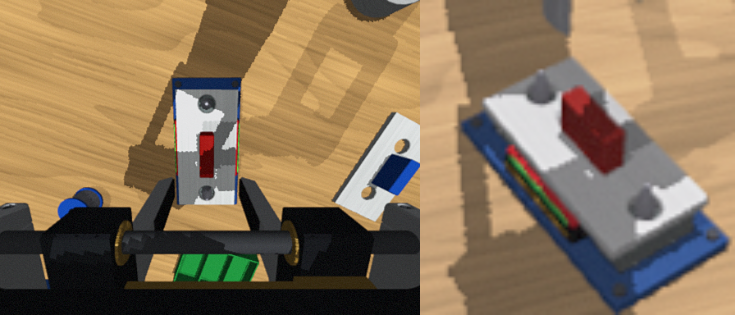

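The plate sits flat with its top at 50.2 mm. Both pins poke through its holes at (206,103) and (206,192), and the gripper is clear. Handing in.

```bash
python3 -c "
from bench import robot
print(robot.close_job())"
```

```text
the job is handed in; nothing more can be done
None
```

The red-grip plate is on the jig, flat and fully home over both pins and released; the arm is clear, the blue-grip plate was not touched, and the job was handed in at about 13.5 s.

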